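Reset the disc brake of the bench turntable

ROBOT

A 6-joint arm with a two-finger parallel gripper is mounted at the origin on a cart in front of the work surface, level with it; the furniture and walls round the work are solid. World frame = base frame: x ahead of the robot, y to its left, z up, the work surface at z = 0. Lengths are in m, angles in rad, forces in N, time in s.
With the tool pointing down it reaches from about 0.375 to 0.9 m from the base axis. Payload 3.1 kg.
Tool frame: the origin (TCP) lies at the centre of the arm's flange, where the gripper is bolted on; the fingertips stand 173 mm ahead of it and the grasp point (between the pads) lies 155 mm ahead of it (tip_extent is the distance from the TCP to the fingertips, in m); z points along the fingers, y is the direction in which the jaws open and shut (so a half turn about z gives the same grasp; the last joint's range is limited). The gripper opens to 85 mm and grips with 20 to 120 N. Pads are 22 mm wide; open, the fingers measure 114 mm over their backs; the gripper's body (76 mm by 85 mm) begins 54 mm behind the grasp point. The pads swing forward as they close: fully open they stand 13 mm farther back than shut.
Start: joints at [-1.3, 0.527, 1.433, -0, 1.181, -0.178], TCP at [0.271, -0.563, 0.405] pointing down, gripper open.
Joint ranges: [-3.08, 3.08], [-0.75, 2.2], [0.22, 2.44], [-1.43, 4.57], [0, 2.65], [-2.85, 2.85]. Speed limits (rad/s): [2.79, 2.79, 3.14, 3.14, 3.14, 3.14].

INTERFACE

Orientations are given as a unit quaternion [x, y, z, w].
In Python, from station import sense, snapshot, sign_off, tip_extent gives the robot as it stands. The module is installed in compiled form; this text tells all that it offers.
- The arm moves only by the tool servo_tool, never from a script. Its argument "rows" is a list of rows, each a list of 3 entries, a list of its own where there are three numbers: the shift along the tool's x, y, z in mm, then the turn about the tool's z in degrees, then the opening, from -1 (shut) to 1 (fully open), so that 0 is half open. A call has 1 to 8 rows; each row is the pose to reach, as a shift and turn from the pose measured when the call began, along the tool's axes at that moment; what a row does not reach only later rows make up. A row lasts 1/10 s, in which the tool goes at most 50 mm and 8.59 degrees, less where a joint would pass 70% of its speed; a pose out of reach is approached as far as the arm can. A call with a gripper value outside its range is refused whole. The fingers move at their own pace and stop on an object; "force" is the grip in N (left out, the last holds). Time passes only in rows, so rows that repeat a pose let the fingers close. It gives the time, the measured TCP pose, the force and the opening at its end, in the units of the state.
- sense(): the state, without advancing time (a new reading comes with each control period).
- snapshot(name): name is "side" or "top" or "wrist"; returns a dict with "image" (420x560x3 uint8, blue, green, red), "z_map" (420x560 float32, m along the optical axis (not along the pixel's ray), 0 where there is no reading), "vertical_fov" (degrees; the focal length in pixels is half the picture's height over the tangent of half this angle, whatever the lens; pixels are square), "cx", "cy" (the principal point, pixels), "k1" (the pictures are not rectified: a ray, as slopes to the right and down, at radius r is drawn at 1 + k1 r^2 times it, then the intrinsics apply), "cam_to_world" (4x4, takes a point from camera to world coordinates). Camera axes: x right, y down, z forward; pixel columns grow to the right and rows downward; lengths in m; the calibration is good to about 2 mm. A picture is of the moment at which its call begins.
- sign_off(): hands the job in, once; it reports no verdict.
The state is a dict: "t": time; "q": joint angles; "qd": joint speeds; "tau": joint torques, N m; "tcp_pos": TCP position; "tool_rot": TCP orientation; "force": force on the tool from outside, world axes, zero at the start; "ft_torque": the same for the moment, N m; "finger_gap": opening from 0.0 (shut) to 1.0 (fully open).
Only numpy, scipy, OpenCV 4.12 (cv2) and the standard library are available. Lean on these libraries where they do the work, as an engineer would, in place of code of your own. Each camera call takes 0.05 s, during which the arm holds its last target. There are 200 camera calls.

TASK

Reset the disc brake of the small bench turntable: pull its red hand lever up to the end until it latches in the top notch and stays up by itself, then press the yellow release button so that the lever drops right back down, and let go of the button. Then screw the black thumbscrew on top of the caliper clockwise until it seats, back it off a quarter turn for running clearance, and finish still gripping it there, so that it cannot creep while the lock nut is tightened. Leave the other things on the bench where they are.

Things in the scene. Friction and masses are not known exactly. Their poses are not given: they have to be found in the camera images.
- brake_unit: blue-grey brake of a bench turntable, bolted down, in the left or right bay; z up, lever grip towards its -x. Origin at bench height; in its frame (mm): bed plate x -75..115, y -85..75, 12 high; steel disc 116 across, centre (55, 22), height 52..58; caliper over its front edge, top at 86; lever pivot (-10, -45, 74), thumbscrew axis (7, 22), button axis (-10, -72)
- brake_lever (a joint): hand lever angle, rad: 0 = down, grows as pulled up, end stop 0.74. Ratchet notches at 0.16, 0.32, 0.48 and 0.64 (top): a pawl clicks past them on the way up; let go, the lever drops back to the last notch passed and stays. Spring and weight pull it down with 3 to 5 N at the grip; only the button frees it, then it swings down by itself within a second
- lever_grip (a point): point on the axis of the lever's red round grip (23 mm thick, 82 mm long), 112 mm from the pivot and 40 mm from its free end. The pivot axis is the unit's y axis. At lever angle q the lever rises 0.10 + q rad above level towards the unit's -x; with the lever down this point is 85 mm above the bench. Pinch from above, across the bar; it may pivot between the fingers
- release_button (a joint): travel of the yellow release button, m: 0 = up, grows as pressed straight down, 0.0085 = fully down. The lever is freed from about 0.006. A spring brings it up again (2 N at the top, about 4 N fully down, 1 to 2 N more with the lever latched). It also dips by itself as the lever clicks past notches
- button_top (a point): centre of the top of the yellow button (20 mm across), 113 mm above the bench when up. It stands beside the lever's pivot, on the side away from the thumbscrew; press straight down, for instance with closed fingers
- thumbscrew (a joint): thumbscrew angle, rad: 0 = seated (hard stop, the upper pad is on the disc); grows anticlockwise seen from above as it is backed off, 1.57 = a quarter turn off the seat. Starts between 1.9 and 3.0. Stays where it is left (friction about 0.06 N m) and stays at one height as it turns
- thumbscrew_grip (a point): point on the upright axis of the black fluted thumbscrew (33 mm across, 102 to 132 mm above the bench), 120 mm above the bench, to be gripped from above at any yaw. The frame turns with the screw; its -x is the white line on the head: seated, the line points to the unit's -x (red mark on the collar), a quarter turn off to the unit's -y. Collar and nut below end at 96 mm
- parts_tray: open blue parts tray, 180x120x28 mm, lying loose in the other bay of the bench, with a nut and an adaptor in it (the grey tester between the two bays is up to 260 mm high: pass above it); origin at the centre of its underside. Not to be disturbed
- gauge: round pressure gauge lying on its back, 121x87x40 mm, beside the tray; origin at the middle of its underside. Not to be disturbed
- oil_bottle: white dropper bottle with red spout, 46 mm diameter, 119 mm tall, behind the middle tester; origin at the centre of its underside. Not to be disturbed
- ring_gauge: steel setting ring, 54 mm diameter, 18 mm high, behind the middle tester; origin at the centre of its underside. Not to be disturbed
- steel_adaptor: small steel hose adaptor standing upright, 22x25x36 mm, near the tray; origin at the centre of its underside. Not to be disturbed
- gauge_block_box: closed wooden box, 67x150x47 mm, behind the middle tester; origin at the centre of its underside. Not to be disturbed

How it is judged:
By the outcome, as a careful person would: the job done as asked, in the order asked, and still so for the second after the job is handed in, while the arm keeps its last pose, push and grip.
It also fails if it takes over 72 s, if anything falls off the work surface, if the arm or the gripper's body presses on something with over 40 N, if the wrist force passes 120 N, or if a joint passes its speed limit or range.

## Working session

There is one attempt and no reset: what is moved stays moved. The work goes in short steps, Python scripts to look and compute and a tool call to move; the robot and the scene stay as the last step left them, time stands still between calls to the robot, and variables do not carry over. Pictures are saved under pics/ and viewed, about 8 in all and at most 12, crops included, and the job is handed in when it is done.

Besides the shell and the picture viewer there is one more tool, called after "Request:" as name([rows], argument=value, ...), one row to a line, values as JSON. servo_tool: Moves the arm, as the interface text tells. Its arguments: {"type":"object","properties":{"rows":{"type":"array"},"force":{"type":"number"}},"required":["rows"]}

```bash
mkdir -p pics; cat > h.py <<'E'
import numpy as np, cv2
from station import sense, snapshot, sign_off, tip_extent
def snap(n):
    s=snapshot(n); s['f']=210/np.tan(np.radians(s['vertical_fov'])/2); return s
def ray(s,u,v):
    K=np.array([[s['f'],0,s['cx']],[0,s['f'],s['cy']],[0,0,1.]])
    p=cv2.undistortPoints(np.array([[[u,v]]],float),K,np.array([s['k1'],0,0,0.]))[0,0]
    return np.array([p[0],p[1],1.])
def at_z(s,u,v,z):
    M=np.array(s['cam_to_world']); d=M[:3,:3]@ray(s,u,v); o=M[:3,3]
    return o+d*(z-o[2])/d[2]
def at_depth(s,u,v):
    M=np.array(s['cam_to_world']); d=s['z_map'][int(v),int(u)]
    return M[:3,:3]@(ray(s,u,v)*d)+M[:3,3]
def to_px(s,p):
    M=np.array(s['cam_to_world']); c=M[:3,:3].T@(np.array(p)-M[:3,3]); a=c[:2]/c[2]
    a=a*(1+s['k1']*(a@a)); return a*s['f']+[s['cx'],s['cy']]
E
python3 - <<'E'
from h import *
print(sense()); 
for n in ['top','side']:
    s=snap(n); cv2.imwrite(f'pics/{n}0.png',s['image']); print(n,s['vertical_fov'],s['cx'],s['cy'],s['k1'],np.round(s['cam_to_world'],3).tolist())
E
```

```text
{'t': 0.0, 'q': array([-1.30052382e+00,  5.28455923e-01,  1.43391975e+00,  1.53170289e-05,
        1.18138093e+00, -1.78493733e-01]), 'qd': array([ 0.00212759, -0.00036643, -0.00069113, -0.00148412, -0.00201828,
        0.00095571]), 'tau': array([ 4.95109634e-04, -4.42341721e+01, -1.78028458e+01, -2.42283986e-04,
        8.62817484e-03, -1.01950610e-05]), 'tcp_pos': array([ 0.27109562, -0.56275636,  0.40373395]), 'tool_rot': array([ 9.74931629e-01,  2.22502018e-01, -4.25592662e-05, -1.08116182e-03]), 'force': array([-0.05922586,  0.12784895, -0.52464034]), 'ft_torque': array([-0.01483188,  0.02131979,  0.01450953]), 'finger_gap': 0.9996813477033082}
top 49.20482882033818 274.2391021626109 205.20510738569936 -0.13471657188656624 [[0.026, -0.998, 0.05, 0.478], [-1.0, -0.025, 0.011, -0.005], [-0.01, -0.05, -0.999, 1.445], [0.0, 0.0, 0.0, 1.0]]
side 54.717894120308166 274.54724922106124 212.69372594238993 -0.009253930278705403 [[0.975, -0.074, 0.209, 0.297], [-0.222, -0.37, 0.902, -1.01], [0.011, -0.926, -0.377, 0.514], [0.0, 0.0, 0.0, 1.0]]
```

View pics/top0.png

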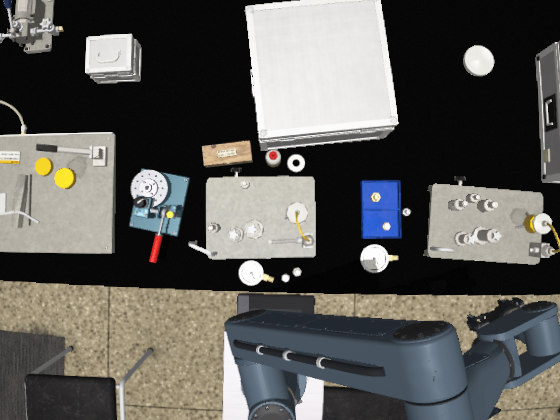

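View pics/side0.png

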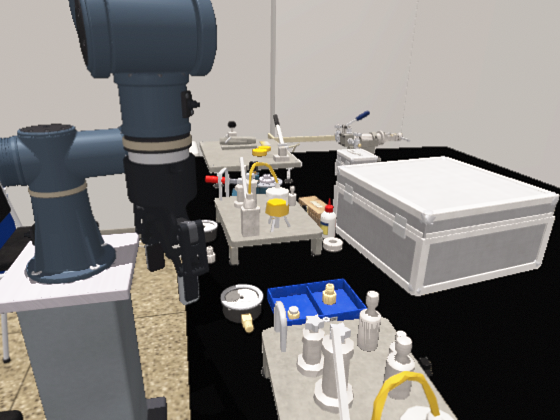

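The top view shows the brake in the left bay: disc near (150,187), yellow button (170,214), red lever (155,247). The side view is mostly blocked there by the tester. Next I'll zoom in and measure.

```bash
python3 - <<'E'
from h import *
s=snap('top'); im=s['image']; c=im[155:275,115:205]
cv2.imwrite('pics/crop1.png',cv2.resize(c,None,fx=5,fy=5,interpolation=cv2.INTER_CUBIC))
h=cv2.cvtColor(im,cv2.COLOR_BGR2HSV); roi=np.zeros(im.shape[:2],np.uint8); roi[155:275,120:195]=255
red=(cv2.inRange(h,(0,150,80),(8,255,255))|cv2.inRange(h,(172,150,80),(180,255,255)))&roi
yel=cv2.inRange(h,(20,150,120),(35,255,255))&roi
for n,m in(('red',red),('yel',yel)):
    k,l,st,ce=cv2.connectedComponentsWithStats(m)
    for i in range(1,k):
        if st[i,4]>8: print(n,st[i],ce[i],at_depth(s,*np.round(ce[i])), at_z(s,*ce[i],.113 if n=='yel' else .085))
# plate: blue hue
b=cv2.inRange(h,(90,60,30),(115,255,255))&roi
v,u=np.nonzero(b); P=np.array([at_depth(s,x,y) for x,y in zip(u,v)])
g=abs(P[:,2]-.012)<.006
print(g.sum()); r=cv2.minAreaRect((P[g][:,:2]*1000).astype(np.float32)); print(r)
E
```

```text
red [149 235  13  28 212] [155.13679245 248.95283019] [0.40602475 0.36132867 0.09400785] [0.4057014  0.36335979 0.085     ]
yel [166 212   7   6  25] [168.8  214.04] [0.5107916  0.31810681 0.11191099] [0.51063147 0.3184347  0.113     ]
1251
((552.3251342773438, 376.9791564941406), (160.6563720703125, 189.51058959960938), 80.442626953125)
```

View pics/crop1.png

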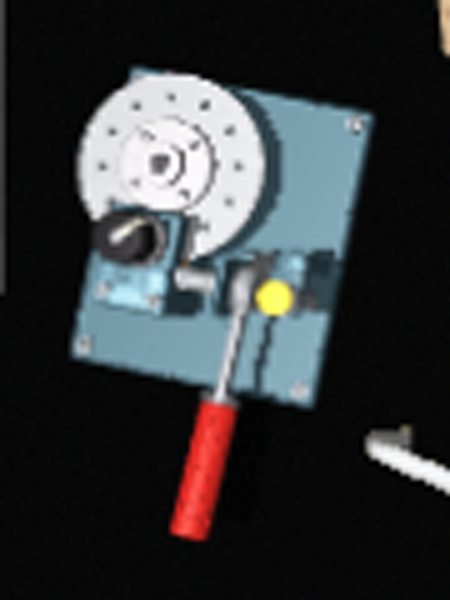

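The plate rectangle fits 190x160 mm, yaw −9.6°, and lever, button and screw agree with it. The screw's white line is visible at about (128,235) in the crop. I'll plan the travel over the tester.

```bash
cat >> h.py <<'E'
from scipy.spatial.transform import Rotation as Ro
def rel(p,yaw,ref=None):
    """tool-frame shift (mm) and turn (deg) from current pose to world TCP p, tool-x yaw deg"""
    s=sense(); R=Ro.from_quat(s['tool_rot']).as_matrix()
    d=R.T@(np.array(p)-s['tcp_pos'])*1000; y0=np.degrees(np.arctan2(R[1,0],R[0,0]))
    return np.round(d,1).tolist(), round((y0-yaw+180)%360-180,1)
E
python3 - <<'E'
from h import *
for p in [(.45,-.45,.51),(.5,-.225,.51),(.55,0,.51),(.5,.15,.51),(.406,.362,.5)]: print(p,rel(p,170.4))
E
```

```text
(0.45, -0.45, 0.51) ([210.1, -24.2, -105.9], np.float64(-144.7))
(0.5, -0.225, 0.51) ([352.8, -205.2, -105.6], np.float64(-144.7))
(0.55, 0, 0.51) ([495.5, -386.3, -105.3], np.float64(-144.7))
(0.5, 0.15, 0.51) ([515.5, -543.1, -105.0], np.float64(-144.7))
(0.406, 0.362, 0.5) ([522.8, -774.9, -94.6], np.float64(-144.7))
```

Request:
servo_tool([
  [[40, -5, -45], -6, 1],
  [[80, -10, -75], -12, 1],
  [[120, -15, -106], -18, 1],
  [[165, -19, -106], -24, 1],
  [[205, -24, -106], -30, 1],
  [[235, -56, -106], -36, 1],
  [[264, -93, -106], -42, 1],
  [[293, -130, -106], -48, 1],
])

```text
t: 0.95
tcp_pos: [0.4792, -0.317, 0.5096]
tool_rot: [0.799, 0.602, 0.0, -0.001]
force: [0.3, -0.0, 0.5]
finger_gap: 0.996
```

```bash
python3 - <<'E'
from h import *
for p in [(.55,0,.51),(.5,.15,.51),(.406,.362,.5)]: print(p,rel(p,170.4))
E
```

```text
(0.55, 0, 0.51) ([324.2, -19.5, 0.3], np.float64(-96.4))
(0.5, 0.15, 0.51) ([454.6, -109.0, 0.8], np.float64(-96.4))
(0.406, 0.362, 0.5) ([632.3, -257.9, 11.4], np.float64(-96.4))
```

Request:
servo_tool([
  [[46, -3, 0], -6, 1],
  [[93, -6, 0], -12, 1],
  [[140, -9, 0], -18, 1],
  [[187, -12, 0], -24, 1],
  [[234, -15, 0], -30, 1],
  [[280, -18, 0], -36, 1],
  [[322, -25, 0], -42, 1],
  [[362, -48, 0], -48, 1],
])

```text
t: 1.75
tcp_pos: [0.5341, 0.0458, 0.5101]
tool_rot: [0.483, 0.875, 0.001, -0.0]
force: [0.7, 0.5, -0.5]
finger_gap: 1.001
```

```bash
python3 - <<'E'
from h import *
for p in [(.5,.15,.51),(.4,.362,.5)]: print(p,rel(p,170.4))
E
```

```text
(0.5, 0.15, 0.51) ([106.3, 26.7, 0.4], np.float64(-48.2))
(0.4, 0.362, 0.5) ([339.0, 55.0, 10.9], np.float64(-48.2))
```

Request:
servo_tool([
  [[45, 8, 0], -6, 1],
  [[90, 15, 0], -12, 1],
  [[135, 22, 0], -18, 1],
  [[180, 30, 3], -24, 1],
  [[225, 37, 5], -31, 1],
  [[270, 44, 8], -38, 1],
  [[315, 50, 10], -45, 0.4],
  [[339, 55, 11], -48.2, 0.4],
])

```text
t: 2.55
tcp_pos: [0.3979, 0.3645, 0.4994]
tool_rot: [0.08, 0.997, 0.001, -0.001]
force: [0.7, 0.4, -0.5]
finger_gap: 0.704
```

```bash
python3 - <<'E'
from h import *
s=sense();print(s['q'],s['tcp_pos'],rel((.406,.362,.5),170.4))
for n in ['wrist','top']:
    s=snap(n); im=s['image']; cv2.imwrite(f'pics/{n}2.png',im); h=cv2.cvtColor(im,cv2.COLOR_BGR2HSV)
    roi=np.full(im.shape[:2],255,np.uint8)
    if n=='top': roi[:]=0; roi[155:275,120:195]=255
    red=(cv2.inRange(h,(0,150,80),(8,255,255))|cv2.inRange(h,(172,150,80),(180,255,255)))&roi
    yel=cv2.inRange(h,(20,150,120),(35,255,255))&roi
    for c,m,z in(('red',red,.085),('yel',yel,.113)):
        k,l,st,ce=cv2.connectedComponentsWithStats(m)
        for i in range(1,k):
            if st[i,4]>20: print(n,c,st[i],ce[i],at_z(s,*ce[i],z), at_depth(s,*ce[i]))
E
```

```text
[ 0.53367705  0.30943755  1.52302852  0.0032434   1.30883772 -0.87683043] [0.39786739 0.36446389 0.49942722] ([-8.4, -1.1, -0.6], np.float64(0.4))
wrist red [ 272  141   25   75 1599] [283.56222639 176.34208881] [0.40354814 0.36370746 0.085     ] [0.40081888 0.36413931 0.09851924]
wrist yel [248 273  14  15  35] [251.8        278.94285714] [0.50647761 0.31117533 0.113     ] [0.50611011 0.31130726 0.11372568]
wrist yel [523 287  37  53 303] [537.00660066 316.69636964] [0.61189565 0.63360331 0.113     ] [0.60764086 0.62977051 0.11830446]
top red [149 236  13  27 200] [155.23 248.97] [0.40565948 0.36307322 0.085     ] [0.40629994 0.35979943 0.09708499]
top yel [166 212   7   6  25] [168.8  214.04] [0.51063147 0.3184347  0.113     ] [0.51068541 0.31896505 0.11081814]
```

View pics/wrist2.png

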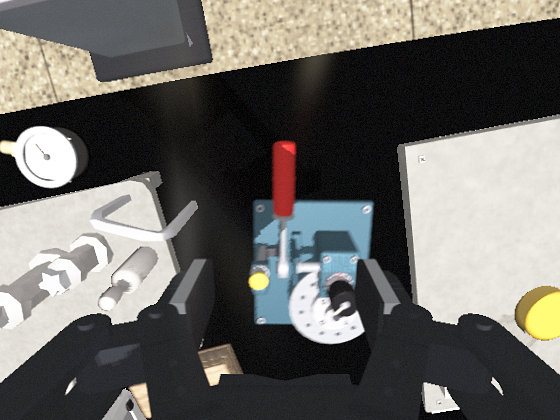

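The wrist view shows the lever upright in the picture at column ~284, the button at (259,281) and the screw at (341,290). The tool is already aligned with the lever, so I'll descend and grip.

Request:
servo_tool([
  [[-8, 0, 45], 0.4, 0.2],
  [[-8, 0, 90], 0.4, 0.2],
  [[-8, 0, 135], 0.4, 0.2],
  [[-8, 0, 180], 0.4, 0.2],
  [[-8, 0, 220], 0.4, 0.2],
  [[-8, 0, 250], 0.4, 0.2],
  [[-8, 0, 261], 0.4, 0.2],
  [[-8, 0, 261], 0.4, 0.2],
])

```text
t: 3.45
tcp_pos: [0.4061, 0.363, 0.2371]
tool_rot: [0.085, 0.996, 0.0, -0.002]
force: [0.4, -0.2, 0.3]
finger_gap: 0.601
```

Request:
servo_tool([
  [[0, 0, 0], 0, -0.7],
  [[0, 0, 0], 0, -0.7],
  [[0, 0, 0], 0, -0.7],
  [[0, 0, 0], 0, -0.7],
  [[0, 0, 0], 0, -0.7],
  [[0, 0, 0], 0, -0.7],
], force=30)

```text
t: 4.05
tcp_pos: [0.4066, 0.362, 0.2388]
tool_rot: [0.084, 0.996, -0.0, -0.001]
force: [0.4, -6.5, 2.1]
finger_gap: 0.26
```

Request:
servo_tool([
  [[-1, -1, -6], 0, -0.7],
  [[-2, -1, -11], 0, -0.7],
  [[-4, -1, -22], 0, -0.7],
  [[-8, -1, -32], 0, -0.7],
  [[-13, -1, -42], 0, -0.7],
  [[-19, -1, -52], 0, -0.7],
  [[-26, -1, -61], 0, -0.7],
  [[-30, -1, -65], 0, -0.7],
], force=30)

```text
t: 4.85
tcp_pos: [0.4357, 0.3563, 0.3047]
tool_rot: [0.085, 0.996, 0.0, -0.002]
force: [-2.5, 6.8, -9.2]
finger_gap: 0.259
```

Request:
servo_tool([
  [[-2, 1, -2], 0, -0.7],
  [[-4, 1, -5], 0, -0.7],
  [[-5, 1, -6], 0, -0.7],
  [[-5, 1, -6], 0, -0.7],
])

```text
t: 5.25
tcp_pos: [0.4411, 0.3558, 0.3108]
tool_rot: [0.085, 0.996, -0.001, -0.002]
force: [2.8, -1.6, -10.3]
finger_gap: 0.257
```

```bash
python3 - <<'E'
from h import *
s=sense();print(s['force'],s['tcp_pos'])
for n in ['side','wrist']:
    s=snap(n); cv2.imwrite(f'pics/{n}3.png',s['image'])
E
```

```text
[  2.81103032  -1.63783143 -10.29105271] [0.44106379 0.35583541 0.31076901]
```

View pics/wrist3.png

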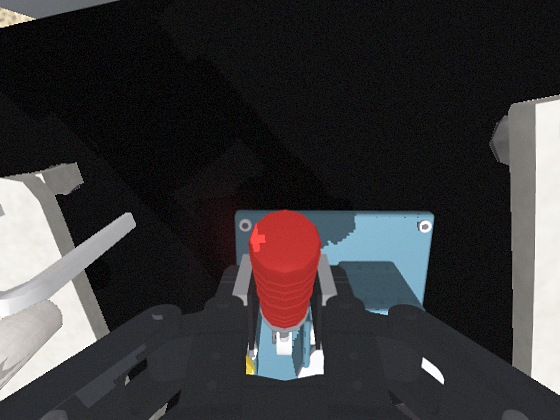

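The lever is held steeply raised in the fingers, with its red end at (285,240). From the 72 mm rise, q≈0.73. Now I'll let go and lift clear.

Request:
servo_tool([
  [[2, 0, 2], 0, -0.7],
  [[3, 0, 4], 0, -0.7],
  [[3, 0, 4], 0, 0.3],
  [[3, 0, 4], 0, 0.3],
  [[3, 0, 4], 0, 0.3],
  [[3, 0, -40], 0, 0.3],
  [[3, 0, -85], 0, 0.3],
  [[3, 0, -105], 0, 0.3],
])

```text
t: 6.15
tcp_pos: [0.4391, 0.3572, 0.4199]
tool_rot: [0.085, 0.996, 0.002, 0.001]
force: [-0.2, 0.8, -0.6]
finger_gap: 0.643
```

```bash
python3 - <<'E'
from h import *
s=sense();print(s['force'],s['tcp_pos'])
a=snap('wrist');b=snap('top')
cv2.imwrite('pics/both4.png',np.hstack([a['image'][60:410,140:460],cv2.resize(b['image'][155:275,115:205],(262,350),interpolation=cv2.INTER_CUBIC)]))
for n,s in (('wrist',a),('top',b)):
    im=s['image'];h=cv2.cvtColor(im,cv2.COLOR_BGR2HSV)
    roi=np.zeros(im.shape[:2],np.uint8)
    if n=='top': roi[155:275,120:195]=255
    else: roi[:,150:450]=255
    red=(cv2.inRange(h,(0,150,80),(8,255,255))|cv2.inRange(h,(172,150,80),(180,255,255)))&roi
    yel=cv2.inRange(h,(20,150,120),(35,255,255))&roi
    for c,m,z in(('red',red,.15),('yel',yel,.113)):
        k,l,st,ce=cv2.connectedComponentsWithStats(m)
        for i in range(1,k):
            if st[i,4]>12: print(n,c,st[i],ce[i],at_z(s,*ce[i],z), at_depth(s,*ce[i]))
    v,u=np.nonzero(red); P=np.array([at_depth(s,x,y) for x,y in zip(u,v)]); print('red z pct',np.percentile(P[:,2],[2,50,98]))
    A=P-P.mean(0); print('dir',np.linalg.svd(A)[2][0])
E
```

```text
[-0.23255026  0.76988253 -0.59128438] [0.43912231 0.3572012  0.41994793]
wrist red [ 262  153   39   87 2696] [280.96921365 194.28227003] [0.42876181 0.35736836 0.15      ] [0.42267652 0.35855534 0.17377097]
wrist yel [239 271  22  21 337] [248.9347181  280.52225519] [0.50939495 0.31503783 0.113     ] [0.50876477 0.31527879 0.11422821]
red z pct [0.1318467  0.17059124 0.18289485]
dir [ 0.51880759 -0.12774022 -0.84529351]
top red [150 228  10  11  72] [154.55555556 233.06944444] [0.45431955 0.34892861 0.15      ] [0.4542408  0.3501209  0.14564179]
top red [144 247   7   6  29] [146.79310345 250.17241379] [0.40485873 0.36996982 0.15      ] [0.40653294 0.36134757 0.17974974]
top yel [167 212   6   6  29] [169.4137931  214.13793103] [0.51039295 0.31659437 0.113     ] [0.51042956 0.31695488 0.11150837]
red z pct [0.12923173 0.14688528 0.25777741]
dir [-0.01002982  0.26151229 -0.96514803]
```

View pics/both4.png

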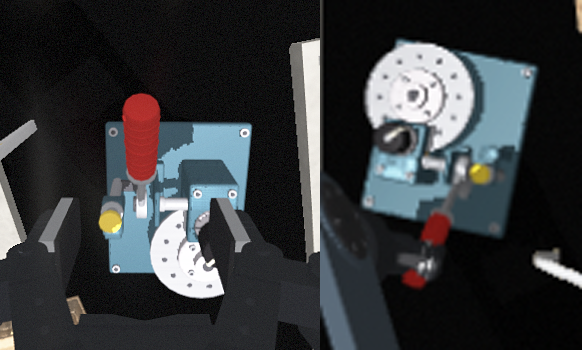

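The lever stays up by itself: its rim is at ~183 mm, where 185 mm is expected for q=0.64 and 167 mm for 0.48. The button is at (0.510, 0.316). Next I'll press it with shut fingers.

```bash
python3 - <<'E'
from h import *
print(rel((.5105,.316,.42),170.4),rel((.5105,.316,.295),170.4))
E
```

```text
([-77.3, -28.6, -0.1], np.float64(-0.1)) ([-76.9, -29.1, 124.9], np.float64(-0.1))
```

Request:
servo_tool([
  [[-40, -15, 0], 0, -1],
  [[-77, -29, 0], 0, -1],
  [[-77, -29, 0], 0, -1],
  [[-77, -29, 30], 0, -1],
  [[-77, -29, 70], 0, -1],
  [[-77, -29, 105], 0, -1],
  [[-77, -29, 120], 0, -1],
  [[-77, -29, 120], 0, -1],
])

```text
t: 7.05
tcp_pos: [0.5086, 0.3157, 0.2958]
tool_rot: [0.085, 0.996, 0.0, -0.003]
force: [0.2, 0.1, 0.4]
finger_gap: 0.004
```

```bash
python3 - <<'E'
from h import *
print(sense()['finger_gap'],rel((.5105,.316,.2785),170.4),sense()['force'])
E
```

```text
0.00436191328491292 ([-1.9, 0.6, 17.3], np.float64(-0.1)) [0.1867434  0.08511755 0.41672661]
```

Request:
servo_tool([
  [[-2, 0, 6], 0, -1],
  [[-2, 0, 12], 0, -1],
  [[-2, 0, 17], 0, -1],
  [[-2, 0, 18], 0, -1],
  [[-2, 0, 18], 0, -1],
])

```text
t: 7.55
tcp_pos: [0.5105, 0.3156, 0.2785]
tool_rot: [0.085, 0.996, 0.0, -0.002]
force: [-0.6, 0.5, 4.0]
finger_gap: -0.002
```

```bash
python3 - <<'E'
from h import *
print(sense()['force'])
s=snap('wrist');im=s['image'];cv2.imwrite('pics/w5.png',im);h=cv2.cvtColor(im,cv2.COLOR_BGR2HSV)
red=(cv2.inRange(h,(0,150,80),(8,255,255))|cv2.inRange(h,(172,150,80),(180,255,255)));red[:,:150]=0
v,u=np.nonzero(red); P=np.array([at_depth(s,x,y) for x,y in zip(u,v)]); print(len(u),np.percentile(P[:,2],[2,50,98]) if len(u) else '')
E
```

```text
[-0.57213752  0.46555502  4.00461053]
9306 [7.37067351e-05 1.18292158e-01 1.27953012e-01]
```

Request:
servo_tool([
  [[0, 0, 0.5], 0, -1],
  [[0, 0, 0.5], 0, -1],
  [[0, 0, 0.5], 0, -1],
  [[0, 0, 0.5], 0, -1],
  [[0, 0, 0.5], 0, -1],
  [[0, 0, 0.5], 0, -1],
  [[0, 0, 0.5], 0, -1],
  [[0, 0, 0.5], 0, -1],
])

```text
t: 8.4
tcp_pos: [0.5105, 0.3156, 0.278]
tool_rot: [0.085, 0.996, 0.0, -0.002]
force: [-1.1, -0.1, 4.1]
finger_gap: -0.001
```

```bash
python3 - <<'E'
from h import *
s=snap('wrist');im=s['image'];cv2.imwrite('pics/w6.png',im);h=cv2.cvtColor(im,cv2.COLOR_BGR2HSV)
red=(cv2.inRange(h,(0,150,80),(8,255,255))|cv2.inRange(h,(172,150,80),(180,255,255)));red[:,:150]=0
v,u=np.nonzero(red); P=np.array([at_depth(s,x,y) for x,y in zip(u,v)]); print(len(u),np.percentile(P[:,2],[2,50,98]) if len(u) else '')
E
```

```text
6045 [-4.71632098e-05  9.24080159e-02  9.70203432e-02]
```

The lever is down (grip top at ~97 mm). Lift off the button and go above the screw.

```bash
python3 - <<'E'
from h import *
print(rel((.5105,.316,.40),170.4),rel((.544,.4055,.42),170.4))
E
```

```text
([0.6, 0.5, -121.9], np.float64(-0.1)) ([-17.2, 94.4, -142.0], np.float64(-0.1))
```

Request:
servo_tool([
  [[0, 0, -15], 0, -1],
  [[0, 0, -50], 0, -1],
  [[0, 0, -100], 0, -0.5],
  [[-3, 20, -130], 0, 1],
  [[-10, 55, -142], 0, 1],
  [[-17, 94, -142], 0, 1],
  [[-17, 94, -142], 0, 1],
  [[-17, 94, -142], 0, 1],
])

```text
t: 9.25
tcp_pos: [0.5436, 0.4056, 0.4187]
tool_rot: [0.084, 0.996, -0.0, -0.003]
force: [-0.1, -1.0, 1.4]
finger_gap: 0.991
```

```bash
python3 - <<'E'
from h import *
s=sense();print(s['tcp_pos'],s['q'])
s=snap('wrist');im=s['image']
print('screw px',to_px(s,(.544,.4055,.132)),'btn',to_px(s,(.5105,.316,.113)))
c=im[100:310,180:390].copy(); cv2.imwrite('pics/w7.png',cv2.resize(c,(600,600),interpolation=cv2.INTER_CUBIC))
h=cv2.cvtColor(im,cv2.COLOR_BGR2HSV)
for c,m,z in (('red',cv2.inRange(h,(0,150,80),(8,255,255)),.085),('yel',cv2.inRange(h,(20,150,120),(35,255,255)),.113)):
    k,l,st,ce=cv2.connectedComponentsWithStats(m)
    for i in range(1,k):
        if st[i,4]>20: print(c,st[i],at_z(s,*ce[i],z),at_depth(s,*ce[i])[2])
E
```

```text
[0.54356199 0.40556852 0.41867974] [ 0.47617253  0.58916001  1.27089757  0.00247561  1.28649454 -0.92717908]
screw px [284.88456242 205.00611176] btn [166.11507971 176.41150705]
red [ 183    0   35   87 2493] [0.4139291 0.3599423 0.085    ] 0.0969008014967408
yel [166 164  12  10  22] [0.50430929 0.32258457 0.113     ] 0.1130163258273797
yel [153 177  13  12  38] [0.51446292 0.30825991 0.113     ] 0.11440734712005862
yel [544 207  16  52 189] [0.61020878 0.62052066 0.113     ] 0.11914636485366598
```

View pics/w7.png

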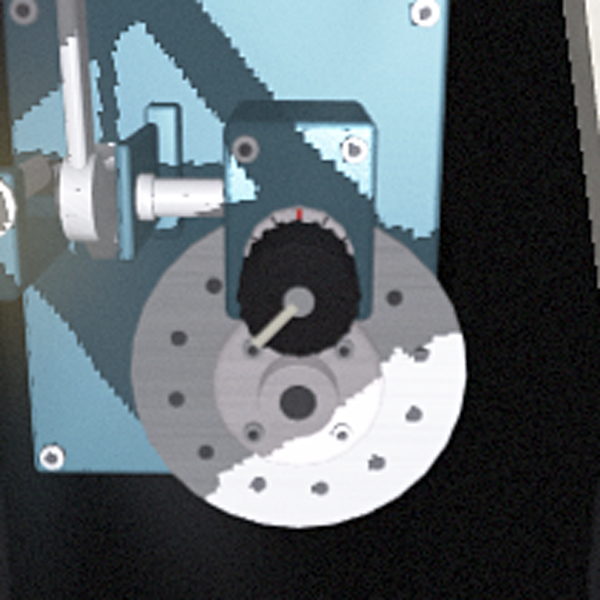

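The line points down-left from the hub at (299,300), with its tip at (256,346). The red mark is straight up at (299,215), so the screw is at ≈137° (2.39 rad). The hub projects exactly where predicted, so I'll descend, grip and turn.

Request:
servo_tool([
  [[0, 0, 45], 0, 0.3],
  [[0, 0, 90], 0, 0.3],
  [[0, 0, 125], 0, 0.3],
  [[0, 0, 142], 0, 0.3],
  [[0, 0, 142], 0, 0.3],
  [[0, 0, 142], 0, -0.6],
  [[0, 0, 142], 0, -0.6],
  [[0, 0, 142], 0, -0.6],
], force=35)

```text
t: 10.1
tcp_pos: [0.543, 0.4052, 0.2784]
tool_rot: [0.085, 0.996, 0.001, -0.002]
force: [0.9, 2.3, -1.7]
finger_gap: 0.359
```

Request:
servo_tool([
  [[0, 0, 0], 0, -0.6],
  [[0, 0, 0], 0, -0.6],
])

```text
t: 10.3
tcp_pos: [0.5429, 0.4052, 0.2784]
tool_rot: [0.084, 0.996, 0.001, -0.001]
force: [0.8, 2.2, -4.8]
finger_gap: 0.365
```

```bash
python3 - <<'E'
from h import *
s=sense();print(s['force'],s['ft_torque'],s['q'][5],rel((.5436,.4056,.277),170.4))
E
```

```text
[ 0.81137674  2.15874087 -4.84922705] [ 0.13416757 -0.11177208 -0.01931305] -0.9273862590290674 ([-0.6, 0.5, 1.4], np.float64(-0.1))
```

Request:
servo_tool([
  [[0, 0, 0], 8, -0.6],
  [[0, 0, 0], 16, -0.6],
  [[0, 0, 0], 24, -0.6],
  [[0, 0, 0], 32, -0.6],
  [[0, 0, 0], 40, -0.6],
  [[0, 0, 0], 48, -0.6],
  [[0, 0, 0], 56, -0.6],
  [[0, 0, 0], 60, -0.6],
])

```text
t: 11.1
tcp_pos: [0.5434, 0.4059, 0.2785]
tool_rot: [0.573, 0.82, 0.002, -0.001]
force: [1.6, 3.7, -7.6]
finger_gap: 0.363
```

```bash
python3 - <<'E'
from h import *
s=sense();print(s['force'],s['ft_torque'],s['q'][5],rel((.5429,.4052,.2784),170.4))
E
```

```text
[ 1.64345     3.73135906 -7.59158405] [ 0.67679642 -0.27987194  0.10440347] 0.12363046635507141 ([-0.5, -0.8, 0.1], np.float64(-60.3))
```

Request:
servo_tool([
  [[0, 0, 0], 8, -0.6],
  [[0, 0, 0], 16, -0.6],
  [[0, 0, 0], 24, -0.6],
  [[0, 0, 0], 32, -0.6],
  [[0, 0, 0], 40, -0.6],
  [[0, 0, 0], 48, -0.6],
  [[0, 0, 0], 56, -0.6],
  [[0, 0, 0], 60, -0.6],
])

```text
t: 11.9
tcp_pos: [0.5444, 0.4058, 0.2785]
tool_rot: [0.907, 0.422, 0.002, -0.001]
force: [4.1, 0.7, -6.4]
finger_gap: 0.363
```

```bash
python3 - <<'E'
from h import *
s=sense();print(s['force'],s['ft_torque'],s['q'][5],rel((.5429,.4052,.2784),170.4))
E
```

```text
[ 4.07915509  0.67163706 -6.38543994] [ 0.11721204 -0.55298533  0.10458228] 1.174578008016333 ([-1.4, -0.8, 0.1], np.float64(-120.5))
```

Request:
servo_tool([
  [[0, 0, 0], 3, -0.6],
  [[0, 0, 0], 6, -0.6],
  [[0, 0, 0], 9, -0.6],
  [[0, 0, 0], 12, -0.6],
  [[0, 0, 0], 12, -0.6],
])

```text
t: 12.4
tcp_pos: [0.5446, 0.4056, 0.2784]
tool_rot: [0.946, 0.324, 0.002, -0.001]
force: [0.8, 0.3, -5.0]
finger_gap: 0.363
```

```bash
python3 - <<'E'
from h import *
s=sense();print(s['force'],s['ft_torque'],s['q'][5],rel((.5429,.4052,.2784),170.4))
E
```

```text
[ 0.83556377  0.2712647  -5.02128458] [ 0.19436993 -0.20262265 -0.07553637] 1.3840366181155015 ([-1.5, -0.7, 0.0], np.float64(-132.5))
```

Request:
servo_tool([
  [[0, 0, 0], 1.5, -0.6],
  [[0, 0, 0], 3, -0.6],
  [[0, 0, 0], 3, -0.6],
])

```text
t: 12.7
tcp_pos: [0.5446, 0.4055, 0.2784]
tool_rot: [0.954, 0.299, 0.002, -0.001]
force: [0.7, 1.1, -4.6]
finger_gap: 0.364
```

```bash
python3 - <<'E'
from h import *
s=sense();print(s['force'],s['ft_torque'],s['q'][5],rel((.5429,.4052,.2784),170.4))
E
```

```text
[ 0.74825112  1.0808314  -4.56154274] [ 0.23495785 -0.12585824 -0.07381224] 1.4370443393477328 ([-1.6, -0.7, 0.0], np.float64(-135.6))
```

Request:
servo_tool([
  [[0, 0, 0], 1.5, -0.6],
  [[0, 0, 0], 3, -0.6],
])

```text
t: 12.9
tcp_pos: [0.5444, 0.4054, 0.2785]
tool_rot: [0.962, 0.274, 0.002, -0.001]
force: [-0.1, 0.2, -3.1]
finger_gap: 0.36
```

```bash
python3 - <<'E'
from h import *
s=sense();print(s['force'],s['ft_torque'],s['tau'][5],rel((.5429,.4052,.2784),170.4))
E
```

```text
[-0.11345376  0.18162677 -3.13368688] [ 0.07514667 -0.10584937  0.9412576 ] 0.6193452514708042 ([-1.4, -0.6, 0.1], np.float64(-138.6))
```

Request:
servo_tool([
  [[0, 0, 0], 1.5, -0.6],
  [[0, 0, 0], 3, -0.6],
])

```text
t: 13.1
tcp_pos: [0.5439, 0.4051, 0.2785]
tool_rot: [0.969, 0.248, 0.001, -0.0]
force: [-0.5, -1.0, -1.3]
finger_gap: 0.364
```

```bash
python3 - <<'E'
from h import *
s=sense();print(s['force'],s['ft_torque'],s['tau'][5],rel((.5429,.4052,.2784),170.4))
E
```

```text
[-0.54717144 -1.00903144 -1.31910572] [-0.2463084   0.06741994  0.25556424] 0.08765988517552614 ([-0.8, -0.5, 0.1], np.float64(-141.6))
```

Seat felt: the torque jumped to 0.94 N m at ~138° of turn, as predicted, and then the fingers slipped slightly. Now I'll back off 90°.

Request:
servo_tool([
  [[0, 0, 0], -8, -0.6],
  [[0, 0, 0], -16, -0.6],
  [[0, 0, 0], -24, -0.6],
  [[0, 0, 0], -32, -0.6],
  [[0, 0, 0], -40, -0.6],
  [[0, 0, 0], -48, -0.6],
  [[0, 0, 0], -56, -0.6],
  [[0, 0, 0], -60, -0.6],
])

```text
t: 13.9
tcp_pos: [0.5438, 0.4051, 0.2785]
tool_rot: [0.714, 0.7, 0.001, -0.0]
force: [0.2, 0.7, -3.1]
finger_gap: 0.363
```

Request:
servo_tool([
  [[0, 0, 0], -8, -0.6],
  [[0, 0, 0], -16, -0.6],
  [[0, 0, 0], -24, -0.6],
  [[0, 0, 0], -29, -0.6],
  [[0, 0, 0], -30, -0.6],
  [[0, 0, 0], -30, -0.6],
])

```text
t: 14.5
tcp_pos: [0.5439, 0.4051, 0.2785]
tool_rot: [0.51, 0.86, 0.001, -0.0]
force: [-0.1, -0.5, -3.7]
finger_gap: 0.36
```

```bash
python3 - <<'E'
from h import *
s=sense();print(s['force'],s['ft_torque'],rel((.5429,.4052,.2784),170.4))
a=snap('wrist');b=snap('top');c=snap('side')
R=Ro.from_quat(s['tool_rot']).as_matrix()
u,v=to_px(a,(.544,.4055,.132));print(u,v)
cv2.imwrite('pics/w8.png',np.hstack([a['image'][100:400,150:430],cv2.resize(b['image'][165:240,120:190],(280,300),interpolation=cv2.INTER_CUBIC)]))
E
```

```text
[-0.06866561 -0.46938635 -3.730135  ] [ 0.01052786 -0.08131962  0.04741525] ([0.6, -0.8, 0.1], np.float64(-51.7))
285.2028624704597 304.38481858032094
```

View pics/w8.png

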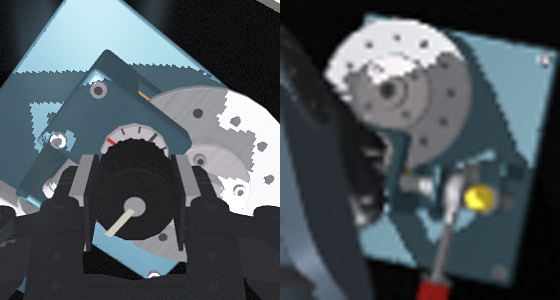

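The wrist view shows the white line clearly: hub (134,206), tip (107,234) in the crop. I'll measure its bearing against the unit's −y.

```bash
cat > line.py <<'E'
from h import *
a=snap('wrist'); im=a['image']; u0,v0=to_px(a,(.544,.4055,.132))
h=cv2.cvtColor(im,cv2.COLOR_BGR2HSV)
roi=np.zeros(im.shape[:2],np.uint8); cv2.circle(roi,(int(u0),int(v0)),42,255,-1); cv2.circle(roi,(int(u0),int(v0)),11,0,-1)
m=((im.min(2)>110)*255).astype(np.uint8)&roi; m[:int(v0)]=0
k,l,st,ce=cv2.connectedComponentsWithStats(m)
for i in range(1,k):
    if st[i,4]<25: continue
    v,u=np.nonzero(l==i); P=np.array([at_z(a,x,y,.132)[:2] for x,y in zip(u,v)])*1000
    w=np.linalg.svd(P-P.mean(0))[2][0]; w=w*np.sign(w@(P.mean(0)-[544,405.5]))
    psi=np.degrees(np.arctan2(w[1],w[0]))
    # seated line bears unit -x = 180-9.6 world; angle grows ccw
    print(st[i],P.mean(0),'theta',(psi-170.4)%360, 'centre-based',(np.degrees(np.arctan2(*(P.mean(0)-[544,405.5])[::-1]))-170.4)%360)
# red lever bearing for yaw check
E
python3 line.py
```

```text
[248 305  76  42 586] [548.28540978 394.05177561] theta 209.01244110702635 centre-based 120.12236460781867
```

```bash
sed -i 's/),42,255/),38,255/; s/m\[:int(v0)\]=0/m[:int(v0)]=0; m[:,int(u0)-2:]=0; m[int(v0)+33:]=0; m[:,:int(u0)-33]=0/' line.py; python3 line.py; python3 - <<'E'
from h import *
# unit yaw from lever & button in first top image not stored as depth; use plate/lever from wrist pic: yaw via tool view
t=cv2.imread('pics/top0.png'); s=snap('top')
h=cv2.cvtColor(t,cv2.COLOR_BGR2HSV); red=cv2.inRange(h,(0,150,80),(8,255,255))|cv2.inRange(h,(172,150,80),(180,255,255))
v,u=np.nonzero(red[230:270,140:175]); P=np.array([at_z(s,x+140,y+230,.09)[:2] for x,y in zip(u,v)])
w=np.linalg.svd(P-P.mean(0))[2][0]; print('lever yaw',np.degrees(np.arctan2(w[1],w[0])))
E
```

```text
[258 305  25  30 204] [542.52399037 395.96078272] theta 92.57435325817369 centre-based 90.80433615195193
lever yaw 167.51729394358355
```

```bash
python3 - <<'E'
from h import *
a=snap('wrist'); im=a['image']; h=cv2.cvtColor(im,cv2.COLOR_BGR2HSV)
red=(cv2.inRange(h,(0,110,70),(8,255,255))|cv2.inRange(h,(172,110,70),(180,255,255)))
k,l,st,ce=cv2.connectedComponentsWithStats(red[200:300,220:330])
for i in range(1,k):
    if st[i,4]>4: 
        p=at_z(a,*(ce[i]+[220,200]),.096)[:2]*1000; d=p-[544,405.5]; print(st[i],p,np.hypot(*d),np.degrees(np.arctan2(d[1],d[0])))
# plate edges from wrist depth
b=cv2.inRange(h,(85,40,20),(115,255,255)); v,u=np.nonzero(b); P=np.array([at_depth(a,x,y) for x,y in zip(u,v)])
g=abs(P[:,2]-.012)<.004; print(g.sum(),cv2.minAreaRect((P[g][:,:2]*1000).astype(np.float32)))
hub=(im[290:320,270:300].min(2)>95).astype(np.uint8); kk=cv2.connectedComponentsWithStats(hub)
for s,c in zip(kk[2][1:],kk[3][1:]):
    if s[4]>15: print(s,at_z(a,*(c+[270,290]),.132))
E
```

```text
[37 38  9  8 31] [529.25108669 409.50226366] 15.282295582832587 164.81782731844822
19639 ((534.4479370117188, 317.34222412109375), (299.876220703125, 202.207275390625), 74.20233917236328)
[  0   7  26  23 394] [0.54395307 0.40384682 0.132     ]
```

```bash
python3 - <<'E'
from h import *
s=sense(); a=snap('wrist'); M=np.array(a['cam_to_world'])
def T(q,p): X=np.eye(4); X[:3,:3]=Ro.from_quat(q).as_matrix(); X[:3,3]=p; return X
a['cam_to_world']=T([.084,.9964,0,-.003],[.54356,.40557,.41868])@np.linalg.inv(T(s['tool_rot'],s['tcp_pos']))@M
f=lambda x,y,z: at_z(a,180+x*.35-.3,100+y*.35-.3,z)[:2]*1000
ang=lambda d: np.degrees(np.arctan2(d[1],d[0]))
TL,TR,BL=f(22,10,.014),f(424,12,.014),f(52,457,.014); print(TL,TR,BL)
print('-x bearing from plate',ang(TL-BL), ang(TR-TL)-270+360+0, np.hypot(*(TL-BL)),np.hypot(*(TR-TL)))
print('red mark',f(299,214,.096),'hub',f(299,300,.132), 'line tip',f(256,346,.132), ang(f(256,346,.132)-f(299,300,.132)))
print('disc centre',f(297,402,.06))
E
```

```text
[454.59393081 320.617981  ] [479.41051022 461.22651406] [624.71143803 290.96948092]
-x bearing from plate 170.11364892505333 169.99071261149237 172.68178775163506 142.78172916315913
red mark [528.05385158 407.97279575] hub [543.69672718 405.3067225 ] line tip [554.30510441 391.92425424] -51.5958887202315
disc centre [599.84290118 395.10869708]
```

The seated bearing is confirmed at 170° by plate and red mark. The screw reads 91–93° off the seat, against 90° by the arm's own turn. One last check of lever, button and grip, then I'll hand in.

```bash
python3 - <<'E'
from h import *
s=snap('top'); im=s['image'];h=cv2.cvtColor(im,cv2.COLOR_BGR2HSV); roi=np.zeros(im.shape[:2],np.uint8); roi[155:275,120:195]=255
red=(cv2.inRange(h,(0,150,80),(8,255,255))|cv2.inRange(h,(172,150,80),(180,255,255)))&roi
yel=cv2.inRange(h,(20,150,120),(35,255,255))&roi
for n,m in(('red',red),('yel',yel)):
    v,u=np.nonzero(m); P=np.array([at_depth(s,x,y) for x,y in zip(u,v)]); print(n,len(u),np.median(P,0))
x=sense(); print(x['t'],x['finger_gap'],x['force'])
d=abs(im.astype(int)-cv2.imread('pics/top0.png')).max(2); d[:,115:200]=0; d[285:]=0
print('changed px elsewhere on bench',[(c0,int((d[140:285,c0:c0+40]>60).sum())) for c0 in range(200,440,40)])
ok=abs(np.median(P[:,2])-.112)<.004; print(ok)
if ok: print(sign_off())
E
```

```text
red 206 [0.40600825 0.36008771 0.09392442]
yel 31 [0.51075148 0.31740629 0.11180034]
14.95 0.36625540079969743 [ 0.23404242  0.57144333 -5.07229926]
changed px elsewhere on bench [(200, 0), (240, 0), (280, 0), (320, 0), (360, 163), (400, 0)]
True
the job is handed in; nothing more can be done
None
```

The brake reset is done and handed in at about 15 s of the 72 s.

- **Lever:** I pulled it up to about 0.73 rad. Once released it stayed up by itself, with its rim at 183 mm (185 mm expected for the top notch).
- **Button:** I pressed it with shut fingers until the lever dropped, then let go. At the end the lever was back at its starting position, and the button top read 112 mm (113 mm when fully up).
- **Thumbscrew:** I screwed it clockwise about 138° until it seated. The torque rose to 0.94 N m there, and the fingers slipped slightly on the screw. I then backed it off 90° and finished still gripping it with 35 N.

**Checks that disagreed:**
- The white line read 91–93° off the seat, against the 90° the arm turned. I left it there.
- The before/after top-view comparison found no change over most of the bench. One strip, image columns 360–400 by the tray and gauge, had 163 changed pixels. The arm passed above that bay only at the start, at height, and felt no contact. It may be a change in the arm's shadow or reflection, but I did not check further.

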